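# Open the parts chest with the worn catch and hold its lid up

## Task

The mark on the parts chest's catch knob has worn off, so nobody can see whether the catch has hold of the lid. Tug the lid lightly by its black handle; if it is caught, do not force it but turn the round knob a quarter turn to release it. Then lift the lid by its handle to about 45 degrees and finish while holding it there, so that a mechanic can take out the intake trumpets; leave the hammer, tape roll and spare trumpet alone.

Things in the scene. Friction and masses are not known exactly. Their poses are not given: they have to be found in the camera images.
- chest: red steel parts chest, fixed to the bench: 230 mm deep (x), 340 wide (y), 100 high, plus an 8 mm lid plate on top (lid's upper face 108 mm above the origin). Origin: centre of its underside; x points from its front to its hinged rear side, y to the left as seen from the front, z up. Handle and knob stand on the lid near its front edge.
- lid_hinge (a point): middle of the lid's hinge line, which runs along the chest's y at x = +115 mm, z = 100 mm of the chest's frame
- lid (a joint): angle of the lid (rad): 0 shut, grows as the front edge rises, stop at 1.6. When caught it has play up to about 0.03 rad (6 mm at the handle) and then stops hard; when free it swings up with a pull of about 3 to 5 N at the handle. It falls shut when let go.
- handle_grip (a point): middle of the handle's bar: black round bar 14 mm thick, 110 mm long along the chest's y, on two steel posts 94 mm apart, bar axis 42 mm above the lid. Lid shut: at x = -79, y = +70, z = 150 mm of the chest's frame. Moves with the lid. As the bar is round, a gripper closed on it from above can stay upright while the lid swings.
- knob_grip (a point): point on the axis of the catch knob at grip height: black round unmarked knob 42 mm across, its gripping sides 8 to 28 mm (top) above the lid's upper face; this point lies 18 mm above that face, at x = -69, y = -90 mm of the chest's frame (lid shut). Fixed to the lid: does not turn with the knob. The knob turns about the lid's normal.
- catch_bar (a point): the catch: a two-ended bar on the knob's axis, hidden 18 mm under the lid's underside. The knob turns it either way, without stops, against 0.06 N m of friction, and it stays where left. Over half of all angles it holds the lid, over the other half not, changing at every quarter turn. If a quarter turn leaves the lid caught, a further part turn the same way frees it.
- hammer: loose wooden-handled hammer, 260 mm long, head 90 mm wide, 26 mm high, lying on the yellow mat to the chest's left, to be left alone; origin under its middle
- tape: loose roll of tape lying flat, 90 mm across, 25 mm high, to the chest's right, to be left alone; origin: centre of its underside
- trumpet: loose black intake trumpet standing upright, 72 mm across, 70 mm high, to the chest's right, to be left alone; origin: centre of its underside

How it is judged:
On the way:
1. the lid is tugged by its handle until its play is taken up (value of joint lid above 0.018 rad and contact force between the fingers and handle_bar above 1 N), for 0.1 s.
At the end, for the whole second after the job is handed in: the lid is held still between 0.6 and 1.0 rad open (34 to 57 degrees), with the fingers on its handle (more than 1 N) and none of the loose things touching it (value of joint lid between 0.6 and 1 rad and velocity of joint lid between -0.05 and 0.05 rad/s and contact force between the fingers and handle_bar above 1 N and not (contact force between lid and hammer above 0.1 N) and not (contact force between lid and tape above 0.1 N) and not (contact force between lid and trumpet above 0.1 N)); the arm keeps its last pose, push and grip.
It fails at once if the catch is forced: more than 60 N between its bar and the chest's rim (contact force between cam and keeper above 60 N).
It fails at once if the hammer is moved more than 20 mm (distance of hammer from where it was at the start of the episode above 0.02 m).
It fails at once if the tape roll is moved more than 20 mm (distance of tape from where it was at the start of the episode above 0.02 m).
It fails at once if the spare trumpet is moved more than 20 mm (distance of trumpet from where it was at the start of the episode above 0.02 m).
It also fails if it takes over 58 s, if anything falls off the work surface, if the arm or the gripper's body presses on something with over 40 N, if the wrist force passes 120 N, or if a joint passes its speed limit or range.

## Robot

A 6-joint arm with a two-finger parallel gripper is mounted at the origin on the work surface. World frame = base frame: x ahead of the robot, y to its left, z up, the work surface at z = 0. Lengths are in m, angles in rad, forces in N, time in s.
With the tool pointing down it reaches from about 0.35 to 0.775 m from the base axis. Payload 5.5 kg.
Tool frame: the origin (TCP) lies where the fingers leave the gripper's body, on its centre line; the fingertips stand env.tip_reach ahead of it and the grasp point (between the pads) lies 54 mm ahead of it (env.tip_reach is the distance from the TCP to the fingertips, in m); z points along the fingers, y is the line along which they close (so a half turn about z gives the same grasp; the last joint's range is limited). The gripper opens to 85 mm and grips with 20 to 120 N. Pads are 22 mm wide; open, the fingers measure 114 mm over their backs; the gripper's body (76 mm by 85 mm) begins 54 mm behind the grasp point. The pads swing forward as they close: fully open they stand 13 mm farther back than shut.
Start: joints at [-1.41, 0.313, 0.046, 1.304, 0, 1.431], TCP at [0.17, -0.549, 0.304] pointing down, gripper open.
Joint ranges: [-2.76, 2.76], [-0.86, 1.69], [-1.03, 1.26], [-2.2, 2.34], [-1.47, 1.5], [-3.14, 3.14]. Speed limits (rad/s): [2.57, 2.57, 3.14, 3.14, 3.14, 3.14].

## Interface

Orientations are given as a unit quaternion [w, x, y, z].
In Python, from workcell import status, optics, hand_in, env gives the robot as it stands.
- The arm moves only by the shell command python3 -m handwheel 'ROWS' [FORCE]. ROWS is a JSON object whose one key "deltas" holds a list of rows, each a list of 5 numbers: the opening, from -1 (shut) to 1 (fully open), then the shift along the tool's x, y, z in units of 40 mm (1.0 is 40 mm), then the turn about the tool's z in units of 10 degrees (1.0 is 10 degrees). In form: {"deltas": [[jaw, x, y, z, roll], ...]}. A call has 1 to 20 rows; each row shifts and turns the commanded pose from where the row before left it, along the tool's axes as they then stand; what a row does not reach is not made up. A row lasts 1/8 s, in which the tool goes at most 62.5 mm and 10.7 degrees, less where a joint would pass 70% of its speed; a pose out of reach is approached as far as the arm can. A call is refused whole if a number of a shift passes 1 or a number of a turn 1, either way. A call with a gripper value outside its range is refused whole. The fingers move at their own pace and stop on an object; FORCE is the grip in N (left out, the last holds). Time passes only in rows, so rows that do not move let the fingers close. It gives the time, the measured TCP pose, the force, the opening and the grip force at its end, in the units of the state.
- status.get_state(): the state, without advancing time (a new reading comes with each control period).
- optics.read_camera(name): name is "scene" or "top" or "wrist"; returns a dict with "frame" (420x560x3 uint8, red, green, blue), "depth" (420x560 float32, m along the optical axis (not along the pixel's ray), 0 where there is no reading), "vfov" (degrees; the focal length in pixels is half the picture's height over the tangent of half this angle, whatever the lens; pixels are square), "cx", "cy" (the principal point, pixels), "k1" (the pictures are not rectified: a ray, as slopes to the right and down, at radius r is drawn at 1 + k1 r^2 times it, then the intrinsics apply), "origin" and "attitude" of the camera in the world. Camera axes: x right, y down, z forward; pixel columns grow to the right and rows downward; lengths in m; the calibration is good to about 2 mm. A picture is of the moment at which its call begins.
- hand_in(): hands the job in; it is judged then, once.
The state is a dict: "clock": time; "joint_pos": joint angles; "qvel": joint speeds; "tau": joint torques, N m; "tcp_pos": TCP position; "orientation": TCP orientation; "wrist_force": force on the tool from outside, world axes, zero at the start; "ft_torque": the same for the moment, N m; "finger_gap": finger opening in m; "grip_force": force on a finger pad.
Only numpy, scipy, OpenCV 4.12 (cv2) and the standard library are available. Lean on these libraries where they do the work, as an engineer would, in place of code of your own. Each camera call takes 0.05 s, during which the arm holds its last target. There are 200 camera calls.

## Working session

There is one attempt and no reset: what is moved stays moved. The work goes in short steps, Python scripts to look and compute and a shell command to move; the robot and the scene stay as the last step left them, time stands still between calls to the robot, and variables do not carry over. Pictures are saved under pics/ and viewed, at most 10 in all, crops included, and the job is handed in when it is done.

```bash
ls; mkdir -p pics; cat > h.py <<'E'
import numpy as np, cv2, sys
from scipy.spatial.transform import Rotation as R
from workcell import status, optics, env
def cam(n):
    c=optics.read_camera(n); q=c["attitude"]
    c["R"]=R.from_quat([*q[1:],q[0]]).as_matrix() if np.size(q)==4 else np.array(q)
    c["f"]=c["frame"].shape[0]/2/np.tan(np.radians(c["vfov"])/2); return c
def rays(c,px):
    px=np.atleast_2d(px).astype(float); d=(px-[c["cx"],c["cy"]])/c["f"]; u=d.copy()
    for _ in range(20): u=d/(1+c["k1"]*(u**2).sum(1,keepdims=True))
    return np.c_[u,np.ones(len(u))]
def plane(c,px,z):
    r=rays(c,px)@c["R"].T; o=np.array(c["origin"]); return o+r*((z-o[2])/r[:,2:])
def cloud(c):
    h,w=c["depth"].shape; v,u=np.mgrid[:h,:w]; r=rays(c,np.c_[u.ravel(),v.ravel()])
    return (np.array(c["origin"])+(r*c["depth"].reshape(-1,1))@c["R"].T).reshape(h,w,3)
def save(c,n): cv2.imwrite(f"pics/{n}.png",c["frame"][:,:,::-1])
E
python3 - <<'E'
from h import *
s=status.get_state(); print({k:np.round(v,3) for k,v in s.items()}, env.tip_reach)
for n in("scene","top"):
    c=cam(n); save(c,n+"0"); print(n,c["origin"],c["attitude"],c["vfov"],c["cx"],c["cy"],c["k1"])
E
```

```text
pics
{'clock': np.float64(0.0), 'joint_pos': array([-1.41 ,  0.314,  0.045,  1.304, -0.   ,  1.431]), 'qvel': array([ 0.001, -0.   ,  0.001,  0.   , -0.   , -0.001]), 'tau': array([-1.0000e-03, -4.8062e+01,  2.9853e+01,  1.9000e-02, -0.0000e+00,
       -0.0000e+00]), 'tcp_pos': array([ 0.17 , -0.549,  0.303]), 'orientation': array([-0.001,  0.989,  0.15 , -0.   ]), 'wrist_force': array([-0.184, -0.133, -0.276]), 'ft_torque': array([-0.031,  0.044,  0.058]), 'grip_force': np.float64(0.0), 'finger_gap': np.float64(0.085)} 0.0726
scene [ 0.93514165 -0.50791102  0.77775143] [-0.35441803  0.89450391  0.24940215 -0.10976876] 48.7377224285916 266.38292535275104 207.8557194183957 -0.0730518069926226
top [0.48723316 0.04831709 1.12716979] [-0.03430297  0.71412815 -0.69827999  0.03534605] 48.201522357422 277.3818246439855 207.00588872085314 -0.05820207433311585
```

View pics/scene0.png

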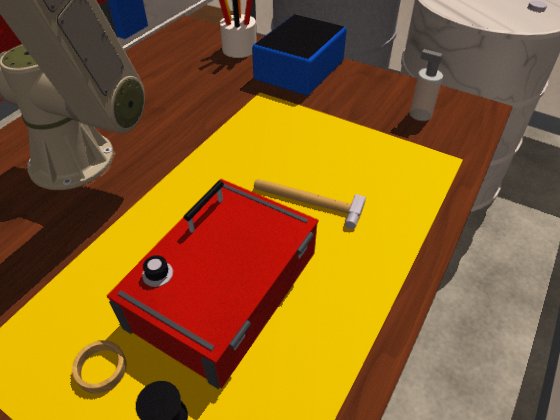

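View pics/top0.png

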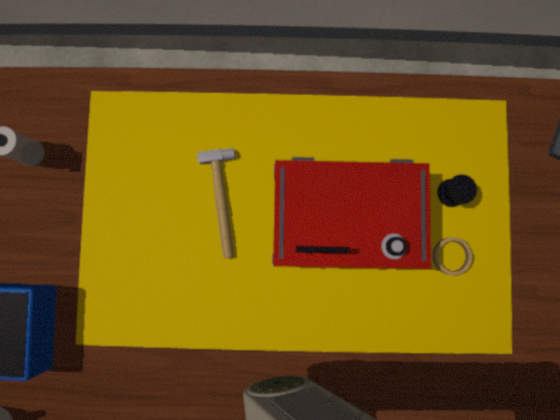

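The scene picture shows the handle bar from (187,215) to (222,185) and the knob at (156,267). In the top picture the lid corners are about (275,161) to (431,268), the bar runs (296–349, 250), and the knob is at (395,246). The hammer is left of the chest; the tape and trumpet are to its right.

```bash
cat > m.py <<'E'
from h import *
def dark(c,box,thr=60):
    x0,y0,x1,y1=box; m=np.zeros(c["depth"].shape,np.uint8)
    m[y0:y1,x0:x1]=(c["frame"][y0:y1,x0:x1].max(2)<thr)*255
    n,l,st,ce=cv2.connectedComponentsWithStats(m); i=1+st[1:,4].argmax(); return (l==i).astype(np.uint8),ce[i],st[i]
def tri(a,pa,b,pb):
    A=[];y=[]
    for c,p in((a,pa),(b,pb)):
        d=(rays(c,p)@c["R"].T)[0]; d/=np.linalg.norm(d); P=np.eye(3)-np.outer(d,d); A.append(P);y.append(P@np.array(c["origin"]))
    A=np.vstack(A);y=np.hstack(y); s=np.linalg.lstsq(A,y,rcond=None); return s[0],np.sqrt(s[1])
t=cam("top");s=cam("scene")
f=t["frame"].astype(int); red=((f[...,0]>90)&(f[...,1]<60)&(f[...,2]<60)).astype(np.uint8)
red=cv2.morphologyEx(red,cv2.MORPH_CLOSE,np.ones((15,15)))
cn=max(cv2.findContours(red,0,1)[0],key=cv2.contourArea)
P=plane(t,cn[:,0,:],0.108)[:,:2]; r=cv2.minAreaRect((P*1000).astype(np.float32)); print("lid rect mm",r)
mt,ct,st=dark(t,(285,240,360,260)); ms,cs,ss=dark(s,(180,178,228,222)); print(ct,st,cs,ss)
print("handle",tri(t,ct,s,cs))
pt=np.argwhere(mt)[:,::-1]; w=plane(t,pt,.15); d=w[:,:2]-w[:,:2].mean(0); print("bar dir",np.linalg.svd(d,full_matrices=False)[2][0], "ends",w[w[:,1].argmin()],w[w[:,1].argmax()])
# knob: light cap disc on top of knob
for c,b,n in((t,(375,228,415,264),'t'),(s,(138,250,176,288),'s')):
    x0,y0,x1,y1=b; g=c["frame"][y0:y1,x0:x1]; cv2.imwrite(f"pics/k{n}.png",cv2.resize(g[:,:,::-1],None,fx=9,fy=9,interpolation=0))
ka=cv2.imread("pics/kt.png");kb=cv2.imread("pics/ks.png");cv2.imwrite("pics/kk.png",np.hstack([cv2.resize(ka,(340,340),interpolation=0),cv2.resize(kb,(340,340),interpolation=0)]))
for c,n,b in((t,'t',(275,161,431,268)),):
    q=cloud(c); print("depth z lid",np.median(q[190:230,300:400,2]), "knobtop",q[246,395],"bar",q[250,322])
E
python3 m.py
```

```text
lid rect mm ((577.2727661132812, -116.46026611328125), (234.05050659179688, 343.989013671875), 0.25405576825141907)
[323.26755853 249.36120401] [296 246  54   7 299] [203.55389222 200.36526946] [184 181  42  40 334]
handle (array([ 0.49762238, -0.04939787,  0.14893228]), array([0.00010016]))
bar dir [ 0.00636538 -0.99997974] ends [ 0.49539657 -0.10282001  0.15      ] [0.4951201  0.00734414 0.15      ]
depth z lid 0.10834184992655349 knobtop [ 0.50801528 -0.20253663  0.13593232] bar [ 0.49623882 -0.04612531  0.15518746]
```

View pics/kk.png

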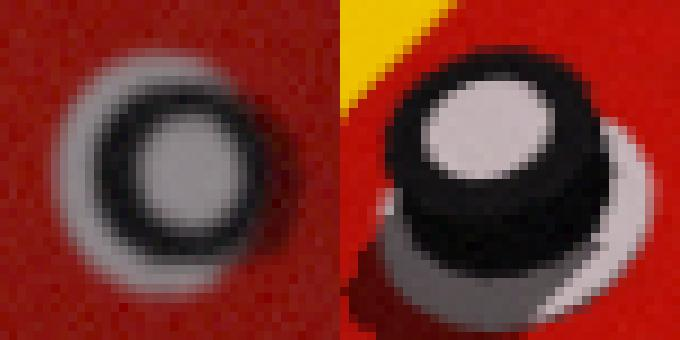

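```bash
python3 -m handwheel '{"deltas":[[1,0,0,0,-1],[1,0,0,0,-1],[1,0,0,0,-1],[1,0,0,0,-1],[1,0,0,0,-1],[1,0,0,0,-1],[1,0,0,0,-1],[1,0,0,0,-0.28],[1,0,0,0,0]]}' 40
python3 - <<'E'
from m import *
print("knob cap",tri(t,(397.4,245.8),s,(154.5,264.5)))
E
```

```text
clock: 1.32
tcp_pos: [0.1703, -0.5491, 0.3037]
orientation: [-0.0, 0.707, 0.707, 0.0]
wrist_force: [0.7, 0.5, 0.7]
finger_gap: 0.0854
grip_force: 0.0
lid rect mm ((577.2637939453125, -116.49984741210938), (234.12979125976562, 343.9438781738281), 0.2405695766210556)
[323.07070707 249.33670034] [296 246  54   7 297] [203.55389222 200.36526946] [184 181  42  40 334]
handle (array([ 0.49755431, -0.04911163,  0.14866362]), array([0.00031068]))
bar dir [ 0.00467182 -0.99998909] ends [ 0.49539657 -0.10282001  0.15      ] [0.4951201  0.00734414 0.15      ]
depth z lid 0.10829282435080967 knobtop [ 0.50797449 -0.20204427  0.13787788] bar [ 0.49624195 -0.04615814  0.15484961]
knob cap (array([ 0.50842529, -0.20795905,  0.13524743]), array([0.00025457]))
```

```bash
python3 -m handwheel '{"deltas":[[1,0.96,0.63,0,0],[1,0.96,0.63,0,0],[1,0.96,0.63,0,0],[1,0.96,0.63,0,0],[1,0.96,0.63,0,0],[1,0.96,0.63,0,0],[1,0.96,0.63,0,0],[1,0.96,0.63,0,0],[1,0.96,0.63,0,0],[1,0.96,0.63,0,0],[1,0.96,0.63,0,0],[1,0.96,0.63,0,0],[1,0.96,0.63,0,0],[1,0,0,0,0],[1,0,0,0,0]]}'
python3 - <<'E'
from h import *
c=cam("wrist"); save(c,"w1"); q=cloud(c); print(c["origin"])
m=(q[...,2]>.142)&(q[...,2]<.17)&(abs(q[...,1]+.05)<.08)&(abs(q[...,0]-.5)<.04)
v,u=np.nonzero(m); print(m.sum(), q[m].min(0),q[m].max(0),np.median(q[m],0), u.min(),u.max(),v.min(),v.max())
E
```

```text
clock: 3.3
tcp_pos: [0.4974, -0.0498, 0.3037]
orientation: [-0.0, 0.707, 0.707, -0.0]
wrist_force: [-0.1, -1.4, 1.0]
finger_gap: 0.0849
grip_force: 0.0
[0.49687626 0.03438332 0.37341029]
3157 [ 0.49072142 -0.10265525  0.14585959] [0.50483562 0.00779974 0.15856165] [ 0.49759024 -0.04077014  0.1556797 ] 271 291 133 289
```

View pics/w1.png

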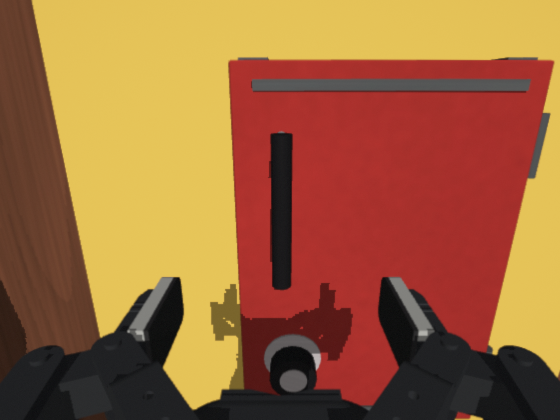

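The wrist picture shows the bar from (282,133) to (282,289), between the open fingers. The knob is at (293,370). The alignment is good, so I'll descend and close.

```bash
python3 -m handwheel '{"deltas":[[1,0.05,0.01,0.5,0],[1,0,0,0.5,0],[1,0,0,0.5,0],[1,0,0,0.5,0],[1,0,0,0.5,0],[1,0,0,0,0],[0,0,0,0,0],[-1,0,0,0,0],[-1,0,0,0,0],[-1,0,0,0,0],[-1,0,0,0,0],[-1,0,0,0,0],[-1,0,0,0,0]]}' 40
```

```text
clock: 4.97
tcp_pos: [0.4978, -0.0478, 0.2044]
orientation: [0.0, 0.707, 0.707, -0.0]
wrist_force: [-3.1, -0.5, 5.3]
finger_gap: 0.0129
grip_force: 39.2
```

```bash
python3 -m handwheel '{"deltas":[[-1,0,0,-0.03,0],[-1,0,0,-0.03,0],[-1,0,0,-0.03,0],[-1,0,0,0,0]]}'; python3 -m handwheel '{"deltas":[[-1,0,0,-0.02,0],[-1,0,0,-0.02,0],[-1,0,0,0,0]]}'
```

```text
clock: 5.48
tcp_pos: [0.4984, -0.0478, 0.2073]
orientation: [0.0, 0.707, 0.707, 0.0]
wrist_force: [3.5, -1.1, -6.3]
finger_gap: 0.0122
grip_force: 38.9
clock: 5.85
tcp_pos: [0.4989, -0.0479, 0.2093]
orientation: [0.001, 0.707, 0.707, 0.001]
wrist_force: [5.6, -0.8, -6.5]
finger_gap: 0.0127
grip_force: 38.9
```

```bash
python3 -m handwheel '{"deltas":[[-1,0,0,-0.02,0],[-1,0,0,0,0]]}';python3 -m handwheel '{"deltas":[[-1,0,0,-0.02,0],[-1,0,0,0,0]]}'
```

```text
clock: 6.1
tcp_pos: [0.499, -0.0478, 0.2099]
orientation: [0.001, 0.707, 0.707, 0.001]
wrist_force: [5.3, 0.1, -9.4]
finger_gap: 0.0128
grip_force: 39.2
clock: 6.35
tcp_pos: [0.499, -0.0479, 0.2101]
orientation: [0.0, 0.707, 0.707, 0.001]
wrist_force: [6.6, -1.0, -12.9]
finger_gap: 0.0126
grip_force: 39.2
```

The catch holds: the lid stopped hard at about 5.7 mm and the force was rising. I'll lower it, release and go to the knob.

```bash
python3 -m handwheel '{"deltas":[[-1,0,0,0.06,0],[-1,0,0,0.06,0],[-1,0,0,0.05,0],[1,0,0,0,0],[1,0,0,0,0],[1,0,0,0,0],[1,0,0,0,0],[1,0,0,-0.5,0],[1,0,0,-0.5,0],[1,0,0,-0.6,0],[1,-0.8,0.05,0,0],[1,-0.8,0.05,0,0],[1,-0.8,0.05,0,0],[1,-0.8,0.05,0,0],[1,-0.78,0.05,0,0],[1,0,0,0,0],[1,0,0,0,0]]}'
python3 - <<'E'
from h import *
c=cam("wrist"); save(c,"w2"); q=cloud(c)
m=(q[...,2]>.13)&(q[...,2]<.14)&(np.hypot(q[...,1]+.207,q[...,0]-.508)<.035)
print(m.sum(), q[m].min(0),q[m].max(0),np.median(q[m],0))
E
```

```text
clock: 8.48
tcp_pos: [0.5079, -0.2067, 0.2677]
orientation: [-0.0, 0.707, 0.707, 0.0]
wrist_force: [1.3, 0.0, -0.3]
finger_gap: 0.0854
grip_force: 0.0
3235 [ 0.48780244 -0.22812833  0.13001874] [ 0.52895187 -0.18594061  0.13860143] [ 0.50807379 -0.20539797  0.13601674]
```

View pics/w2.png

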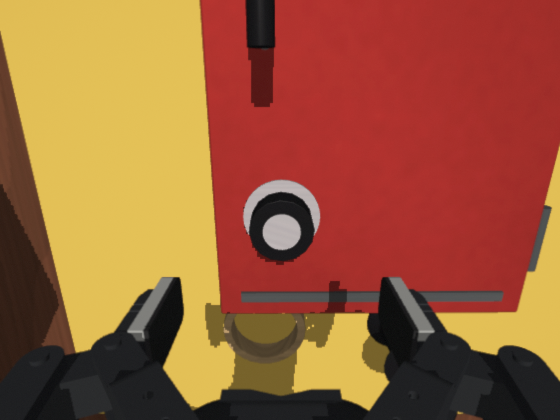

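The wrist picture shows the knob at (282,228), centred between the fingers. Its measured centre is (0.508, -0.207). I'll descend and grip it.

```bash
python3 -m handwheel '{"deltas":[[1,0,0,0.5,0],[1,0,0,0.5,0],[1,0,0,0.5,0],[1,0,0,0.25,0],[1,0,0,0.25,0],[1,0,0,0,0],[0,0,0,0,0],[-1,0,0,0,0],[-1,0,0,0,0],[-1,0,0,0,0],[-1,0,0,0,0],[-1,0,0,0,0]]}' 40
```

```text
clock: 10.02
tcp_pos: [0.5083, -0.2072, 0.1887]
orientation: [0.001, 0.707, 0.707, 0.0]
wrist_force: [-1.7, 0.2, 5.6]
finger_gap: 0.0405
grip_force: 40.3
```

```bash
python3 -m handwheel '{"deltas":[[-1,0,0,0,-0.5],[-1,0,0,0,-1],[-1,0,0,0,-1],[-1,0,0,0,-1],[-1,0,0,0,-1],[-1,0,0,0,-1],[-1,0,0,0,-1],[-1,0,0,0,-1],[-1,0,0,0,-1],[-1,0,0,0,-0.5],[-1,0,0,0,0]]}'; python3 -c "
from h import *
s=status.get_state();print(s['joint_pos'],s['ft_torque'])"
```

```text
clock: 11.4
tcp_pos: [0.5082, -0.2074, 0.1888]
orientation: [0.0, -0.001, 1.0, -0.001]
wrist_force: [-1.4, -0.8, 5.9]
finger_gap: 0.0402
grip_force: 40.4
[-5.33414616e-01  3.23844078e-01 -2.29438853e-01  1.01641974e+00
 -6.57828530e-04 -5.34616755e-01] [0.00921146 0.50301927 0.05390212]
```

```bash
python3 -m handwheel '{"deltas":[[1,0,0,0,0],[1,0,0,0,0],[1,0,0,0,0],[1,0,0,-0.5,0],[1,0,0,-0.5,0],[1,0,0,-0.5,0],[1,0,0,-0.5,0],[1,0,0,0,1],[1,0,0,0,1],[1,0,0,0,1],[1,0,0,0,1],[1,0,0,0,1],[1,0,0,0,1],[1,0,0,0,1],[1,0,0,0,1],[1,0,0,0,1],[1,0,0,0,0]]}'; python3 -m handwheel '{"deltas":[[1,0.8,-0.05,0,0],[1,0.8,-0.05,0,0],[1,0.8,-0.05,0,0],[1,0.8,-0.05,0,0],[1,0.78,-0.05,0,0],[1,0,0,0,0],[1,0,0,0,0]]}'
```

```text
clock: 13.52
tcp_pos: [0.5082, -0.207, 0.2677]
orientation: [-0.0, 0.706, 0.708, -0.0]
wrist_force: [0.1, 0.3, 0.2]
finger_gap: 0.085
grip_force: 0.0
clock: 14.4
tcp_pos: [0.4983, -0.0481, 0.2679]
orientation: [0.0, 0.706, 0.708, -0.0]
wrist_force: [0.1, -0.4, -0.4]
finger_gap: 0.0856
grip_force: 0.0
```

```bash
python3 -m handwheel '{"deltas":[[1,0,0,0.5,0],[1,0,0,0.5,0],[1,0,0,0.3,0],[1,0,0,0.3,0],[1,0,0,0,0],[0,0,0,0,0],[-1,0,0,0,0],[-1,0,0,0,0],[-1,0,0,0,0],[-1,0,0,0,0],[-1,0,0,0,0],[-1,0,0,0,0]]}' 40; python3 -m handwheel '{"deltas":[[-1,0,0,-0.05,0],[-1,0,0,-0.05,0],[-1,0,0.01,-0.05,0],[-1,0,0.02,-0.03,0],[-1,0,0,0,0]]}';
python3 - <<'E'
import numpy as np
# path tool(y,z) units from shut: bar about hinge (0.692,0.100)
a0=np.arctan2(.05,.194);r=np.hypot(.05,.194);p=np.array([-.194,.05])
for th in np.arange(0,.801,.05):
    n=r*np.array([-np.cos(a0+th),np.sin(a0+th)]); print(round(th,2),np.round((n-[-.194,.05])*1000,1),np.round((n-p)/.04*[1,-1],2)); p=n
E
```

```text
clock: 15.9
tcp_pos: [0.4978, -0.0478, 0.2042]
orientation: [0.0, 0.707, 0.707, -0.0]
wrist_force: [-2.0, -0.3, 6.6]
finger_gap: 0.0125
grip_force: 39.2
clock: 16.52
tcp_pos: [0.4995, -0.0478, 0.211]
orientation: [0.0, 0.707, 0.707, 0.0]
wrist_force: [4.3, -0.4, -6.3]
finger_gap: 0.0126
grip_force: 39.0
0.0 [ 0. -0.] [0. 0.]
0.05 [2.7 9.6] [ 0.07 -0.24]
0.1 [ 6.  19.1] [ 0.08 -0.24]
0.15 [ 9.7 28.4] [ 0.09 -0.23]
0.2 [13.8 37.5] [ 0.1  -0.23]
0.25 [18.4 46.4] [ 0.12 -0.22]
0.3 [23.4 55.1] [ 0.13 -0.22]
0.35 [28.9 63.5] [ 0.14 -0.21]
0.4 [34.8 71.6] [ 0.15 -0.2 ]
0.45 [41.1 79.4] [ 0.16 -0.2 ]
0.5 [47.7 86.9] [ 0.17 -0.19]
0.55 [54.7 94. ] [ 0.18 -0.18]
0.6 [ 62.1 100.8] [ 0.18 -0.17]
0.65 [ 69.8 107.2] [ 0.19 -0.16]
0.7 [ 77.8 113.2] [ 0.2  -0.15]
0.75 [ 86.1 118.8] [ 0.21 -0.14]
0.8 [ 94.7 124. ] [ 0.21 -0.13]
```

```bash
python3 -m handwheel '{"deltas":[[-1,0,0.02,-0.05,0],[-1,0,0.02,-0.05,0],[-1,0,0,0,0]]}'
```

```text
clock: 16.9
tcp_pos: [0.5008, -0.0478, 0.2153]
orientation: [0.0, 0.707, 0.707, -0.0]
wrist_force: [2.7, -0.3, -6.0]
finger_gap: 0.0125
grip_force: 39.1
```

The lid is free: it is up 11 mm and the force is steady. I'll lift along the arc.

```bash
python3 -m handwheel '{"deltas":[[-1,0,0.08,-0.2,0],[-1,0,0.09,-0.23,0],[-1,0,0.1,-0.23,0],[-1,0,0.12,-0.22,0],[-1,0,0.13,-0.22,0],[-1,0,0,0,0]]}';python3 -m handwheel '{"deltas":[[-1,0,0.14,-0.21,0],[-1,0,0.15,-0.2,0],[-1,0,0.16,-0.2,0],[-1,0,0.17,-0.19,0],[-1,0,0.18,-0.18,0],[-1,0,0,0,0]]}'
```

```text
clock: 17.65
tcp_pos: [0.5206, -0.0477, 0.26]
orientation: [-0.001, 0.707, 0.707, -0.001]
wrist_force: [-5.9, -0.3, -2.5]
finger_gap: 0.0126
grip_force: 39.2
clock: 18.4
tcp_pos: [0.5513, -0.0476, 0.3001]
orientation: [-0.001, 0.707, 0.707, -0.002]
wrist_force: [-13.1, -0.4, 6.2]
finger_gap: 0.0123
grip_force: 39.6
```

```bash
python3 -m handwheel '{"deltas":[[-1,0,0.12,-0.2,0],[-1,0,0.15,-0.19,0],[-1,0,0.18,-0.18,0],[-1,0,0.2,-0.16,0],[-1,0,0.21,-0.15,0],[-1,0,0,0,0],[-1,0,0,0,0],[-1,0,0,0,0]]}'
python3 - <<'E'
from h import *
c=cam("scene"); save(c,"s2"); s=status.get_state(); p=s["tcp_pos"]
print(np.arctan2(p[2]-.054-.1,.692-p[0])-np.arctan2(.05,.194), s["qvel"])
E
```

```text
clock: 19.4
tcp_pos: [0.5895, -0.0476, 0.3319]
orientation: [-0.0, 0.707, 0.707, 0.0]
wrist_force: [4.9, -0.2, -16.0]
finger_gap: 0.0124
grip_force: 39.8
0.7958754761854115 [-0.0019113  -0.0021674  -0.0012616  -0.00038812  0.001627   -0.00018879]
```

View pics/s2.png

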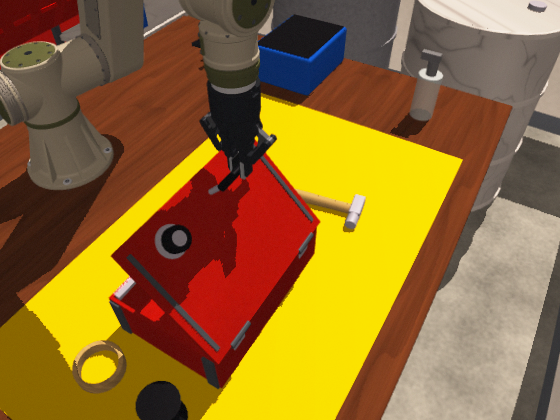

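The picture shows the lid open about 45° with the bar held at (230,180), and the hammer, tape and trumpet where they were. The lid is at about 0.80 rad and still, so I'll hand in.

```bash
python3 -m handwheel '{"deltas":[[-1,0,0,0.03,0],[-1,0,0,0,0],[-1,0,0,0,0],[-1,0,0,0,0]]}'; python3 -c "
from workcell import hand_in
print(hand_in())"
```

```text
clock: 19.95
tcp_pos: [0.5887, -0.0476, 0.3314]
orientation: [-0.0, 0.707, 0.707, 0.0]
wrist_force: [5.7, 2.2, -16.2]
finger_gap: 0.0124
grip_force: 39.9
the job is handed in; nothing more can be done
None
```

The light tug showed the lid was caught, so I turned the knob a quarter turn and lifted the lid by its handle to about 0.80 rad (45°); the job was handed in at 20 s with the lid held there (no verdict came back), and the hammer, tape roll and spare trumpet untouched.

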